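# Wipe the bench gauge clean, unlatch its arm and hold it at the pointer

### The arm

A 6-joint arm with a two-finger parallel gripper is mounted at the origin on the work surface; the furniture and walls round the work are solid. World frame = base frame: x ahead of the robot, y to its left, z up, the work surface at z = 0. Lengths are in m, angles in rad, forces in N, time in s.
With the tool pointing down it reaches from about 0.35 to 1 m from the base axis. Payload 7.1 kg.
Tool frame: the origin (TCP) lies between the finger pads; the fingertips stand 22 mm ahead of it and the grasp point (between the pads) lies 3 mm ahead of it; x points along the fingers, y is the direction in which the jaws open and shut, and the axes are right-handed (so a half turn about x gives the same grasp; the last joint's range is limited). The gripper opens to 85 mm and grips with 20 to 120 N. Pads are 22 mm wide; open, the fingers measure 114 mm over their backs; the gripper's body (76 mm by 85 mm) begins 54 mm behind the grasp point. The pads swing forward as they close: fully open they stand 13 mm farther back than shut.
Start: joints at [1.153, 0.423, 1.63, -0, 1.089, -0.019], TCP at [0.243, 0.576, 0.253] pointing down, gripper open.
Joint ranges: [-3, 3], [-0.9, 2.11], [0.09, 2.58], [-1.31, 4.45], [0.11, 2.69], [-2.54, 2.54]. Speed limits (rad/s): [2.39, 2.39, 3.01, 3.14, 3.14, 3.14].

### API

Orientations are given as a rotation vector (axis times angle).
In Python, from rig import manip gives the robot as it stands. The module is installed in compiled form; this text tells all that it offers. Calls block until the motion is done:
- manip.move_to(position, orientation): joint-space move of the TCP to a pose.
- manip.servo_line(position, orientation=None, rate=0.15): straight line of the TCP; orientation=None keeps the orientation; rate is the mean speed in m/s.
- manip.set_joints(angles): joint-space move.
- manip.command_gripper(opening, f_grip=None): finger opening in m; f_grip is the grip in N (None keeps the last); returns when the fingers have stopped.
- manip.hold(seconds).
- manip.solve_ik(position, orientation): joint angles nearest the present ones, or None.
- manip.camera(name): name is "scene" or "top" or "wrist"; returns a dict with "image" (384x512x3 uint8, red, green, blue), "fx", "fy", "cx", "cy" (pixels), "cam_to_world" (4x4, takes a point from camera to world coordinates); the wrist camera has in their place "mount" (4x4, takes a point from camera to tool coordinates, whose origin is the TCP and whose axes are the tool frame's). Camera axes: x right, y down, z forward; pixel columns grow to the right and rows downward; lengths in m; the calibration is good to about 2 mm. A picture is of the moment at which its call begins: read the wrist's pose just before it. There is no depth.
A pose or a line that the arm cannot do raises manip.IKError and nothing moves.
- manip.sign_off(): hands the job in, once; it reports no verdict.
Readings, each from a call of its own:
- manip.get_time(): time.
- manip.get_joint_positions(): joint angles.
- manip.get_joint_vel(): joint speeds.
- manip.get_tau(): joint torques, N m.
- manip.get_position(): TCP position.
- manip.get_ee_rot(): TCP orientation.
- manip.get_contact_force(): force on the tool from outside, world axes, zero at the start.
- manip.get_torque(): the same for the moment, N m.
- manip.get_width(): finger opening in m.
Only numpy, scipy, OpenCV 4.12 (cv2) and the standard library are available. Lean on these libraries where they do the work, as an engineer would, in place of code of your own. Each camera call takes 0.05 s, during which the arm holds its last target.

### The job

The bench gauge is to be zeroed: pick up the wooden scraper block, wipe all four bronze chips off the granite plate into the steel tray at its end (with the block, not the fingers), then stand the block upright on the bench, clear of the gauge. Then pinch the gauge's sliding head with its yellow lock button squeezed in, draw the arm out against its spring until the black line of its white index plate stands at the red pointer on the scale, and keep it held there, button squeezed, for me to set the dial: finish while holding. Leave the red pointer and the other parts on the bench as they are.

Things in the scene. Friction and masses are not known exactly. Their poses are not given: they have to be found in the camera images.
- gauge: fixed bench gauge, 160 x 460 mm. Origin: on the bench, under the line along which the arm slides; z up, +y the direction in which the arm extends, +x to the right of that (at yaw 0 away from the robot). Grey sleeve with a round dial at y -217 to -85 mm, top 110 mm above the bench. Aluminium scale rail on the plate, x 51 to 69, y -72 to 142 mm, 8 mm high
- plate_lane (a point): point on the top of the dark granite plate, 30 mm above the bench, at gauge (0, 100) mm, among the chips. The plate covers gauge x -78 to 82, y -220 to 165 mm, and is bare between the head and the tray but for chips and scale rail
- tray_floor (a point): middle of the floor of the sheet-steel chip tray at the +y end of the plate: gauge x -78 to 82, y 166 to 238 mm, floor 2.5 mm and rim 24 mm above the bench, 6 mm below the plate's top
- slide_head: aluminium head on the telescoping bar, 34 (x) x 55 mm (y), top 62 mm above the plate. Origin: on the plate's top under the head's middle; axes as the gauge's; parked at gauge y -52.5 mm. Black flat thumb pad on its +x side (face at x +18 mm, 26 x 22 mm), lock button on its -x side. A probe stands out to y +47 mm. A low index plate (12 mm above the plate) reaches from its foot to the scale
- pinch_point (a point): point in the head midway between the thumb pad and the pressed button, 46 mm above the plate: the place to pinch, along the gauge's x
- button_face (a point): middle of the outer face of the yellow lock button, 20 mm across, on the head's -x side, 46 mm above the plate (76 mm above the bench). Head and button are 42 mm over all at rest, 37 mm with the button fully pressed
- lock_button (a joint): travel of the lock button, pushed in along the gauge's +x: 0 out, 0.0055 m fully in; needs 3 N to start, 7 N to the stop. Past 0.0045 m its hook is clear and the parked arm can be drawn out; a pinch of 15 N or more on button and thumb pad frees and holds it. It locks only when parked; let go elsewhere, the arm springs home
- extension (a joint): how far the arm is drawn out along the gauge's +y, m: 0 parked (locked), up to 0.14; a return spring pulls it back with 3 to 5 N
- pointer (a joint): setting of the red pointer on the scale, m: the arm's index line is at the pointer when joint extension has this value (0.06 to 0.12)
- index_line (a point): outer end of the black line on the head's white index plate, 42 mm above the bench; moves with the head
- pointer_tip (a point): tip of the red pointer, a 6 mm wide red clip on the scale rail; in line with the index line along the gauge's y when the arm is set; its axes are the gauge's
- scraper: wooden scraper block with a black rubber foot, standing: foot 84 mm (x) x 22 mm (y), 10 mm high; wooden body 80 x 22 mm up to 35 mm, above it a narrower grip 46 mm (x) x 22 mm (y) up to 80 mm; 140 g. Origin: centre of its underside; z up. It wipes with its broad side, along its own y
- scraper_grip (a point): middle of the scraper's grip, 60 mm above its foot; take it across its 22 mm thickness (its y)
- chip0: loose bronze chip, a broken curl of 5 mm wire about 21 mm across, lying on the plate ahead of the parked head. Origin: centre of the curl, at its underside
- chip1: loose bronze chip, a broken curl of 5 mm wire about 18 mm across, lying on the plate ahead of the parked head. Origin: centre of the curl, at its underside
- chip2: loose bronze chip, a broken curl of 5 mm wire about 23 mm across, lying on the plate ahead of the parked head. Origin: centre of the curl, at its underside
- chip3: loose bronze chip, a broken curl of 5 mm wire about 20 mm across, lying on the plate ahead of the parked head. Origin: centre of the curl, at its underside
- spider_gear: loose bevel gear, 56 mm across, 26 mm high, between the robot and the gauge, a bystander on the bench. Origin: centre of its underside
- spider_gear_far: loose bevel gear, 56 mm across, 26 mm high, to the left of the gauge. Farther left, beyond the edge of the bench (y over 0.42 m, x 0.4 to 0.75 m), a big gearbox casing on a stand rises above the bench: keep the arm clear of it, passing at 0.3 m or higher. Origin: centre of its underside
- ring_bolt: loose dark flanged bolt, 22 mm across, 39 mm high, standing on its head before the gauge, a bystander on the bench. Origin: centre of its underside
There are look-alikes about, which are no part of the job. Leave any blue or orange look-alike of the scraper alone.

How it is judged:
By the outcome, as a careful person would: the job done as asked, in the order asked, and still so for the second after the job is handed in, while the arm keeps its last pose, push and grip.
It also fails if it takes over 61 s, if anything falls off the work surface, if the arm or the gripper's body presses on something with over 40 N, if the wrist force passes 120 N, or if a joint passes its speed limit or range.

## Working session

There is one attempt and no reset: what is moved stays moved. The work goes in short steps, each a Python script; the robot and the scene stay as the last script left them, time stands still between calls to the robot, and variables do not carry over. Pictures are saved under pics/ and viewed, and the job is handed in when it is done.

```bash
mkdir -p pics; ls
python3 - <<'E'
from rig import manip
import cv2,numpy as np
print(manip.get_time(),manip.get_position(),manip.get_ee_rot(),manip.get_width())
for n in("scene","top","wrist"):
    c=manip.camera(n)
    cv2.imwrite(f"pics/{n}0.png",c["image"][:,:,::-1])
    print(n,{k:np.round(v,4).tolist() for k,v in c.items() if k!="image"})
E
```

```text
pics
0.0 [0.24245426 0.57549355 0.2525322 ] [ 0.31165945  1.54842359 -0.31406014] 0.08518692455637658
scene {'fx': 352.2851, 'fy': 352.2851, 'cx': 249.1161, 'cy': 193.7096, 'cam_to_world': [[0.6225, 0.6929, -0.364, 0.8258], [0.7826, -0.5536, 0.2847, -0.1886], [-0.0042, -0.4621, -0.8868, 0.83], [0.0, 0.0, 0.0, 1.0]]}
top {'fx': 476.3687, 'fy': 476.3687, 'cx': 259.7231, 'cy': 191.023, 'cam_to_world': [[0.0078, -0.9852, 0.171, 0.3083], [-1.0, -0.0086, -0.0038, 0.0759], [0.0052, -0.171, -0.9853, 1.2688], [0.0, 0.0, 0.0, 1.0]]}
wrist {'fx': 337.6352, 'fy': 337.6352, 'cx': 252.1371, 'cy': 190.7455, 'mount': [[0.0, -0.2703, 0.9628, -0.1213], [1.0, 0.0003, 0.0, -0.0003], [-0.0003, 0.9628, 0.2703, -0.0684], [0.0, 0.0, 0.0, 1.0]]}
```

View pics/scene0.png

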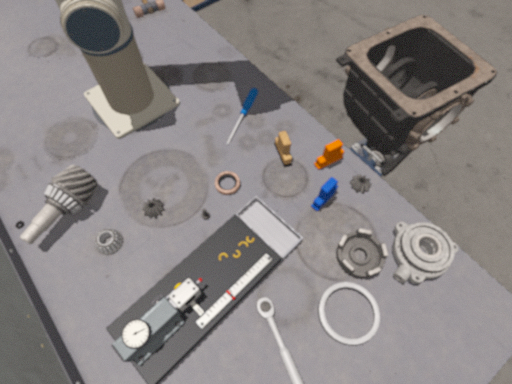

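View pics/top0.png

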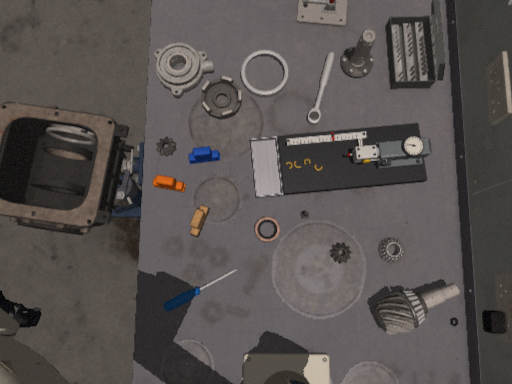

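View pics/wrist0.png

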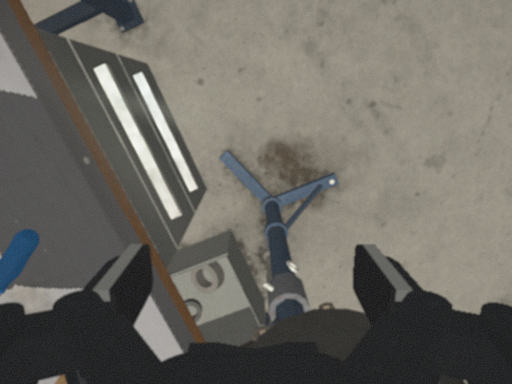

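Scraper candidates: the wooden block at scene (285,148) / top (200,221), an orange one at scene (330,155) / top (168,183), and a blue one at scene (325,194) / top (204,154). The wooden one fits the description. The gauge is at top (340,160), with the chips at top (290–320,165). I'll check these in close crops.

Run:
```python
import cv2,numpy as np
s=cv2.imread("pics/scene0.png");t=cv2.imread("pics/top0.png")
def crop(im,x0,y0,x1,y1,k,name):
    o=cv2.resize(im[y0:y1,x0:x1],None,fx=k,fy=k,interpolation=cv2.INTER_CUBIC)
    cv2.imwrite(name,o)
crop(s,100,190,310,384,3.8,"pics/s_g.png") # 798x737 too tall
crop(s,100,190,310,345,3.8,"pics/s_g.png")
crop(t,240,115,440,205,4,"pics/t_g.png")
a=cv2.resize(t[195:245,175:225],None,fx=8,fy=8,interpolation=cv2.INTER_CUBIC)
b=cv2.resize(s[122:172,260:310],None,fx=8,fy=8,interpolation=cv2.INTER_CUBIC)
cv2.imwrite("pics/scr.png",np.hstack([a,b]))
```

```text
(no output)
```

View pics/s_g.png

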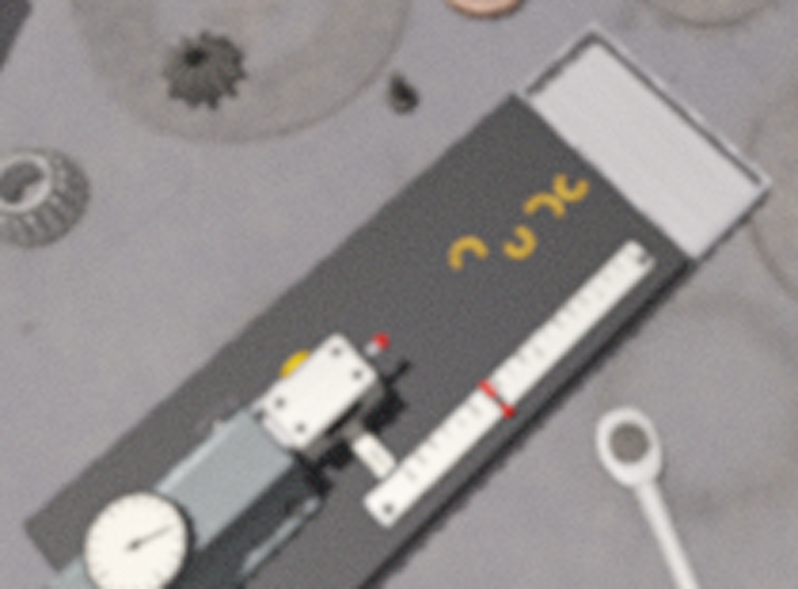

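View pics/t_g.png

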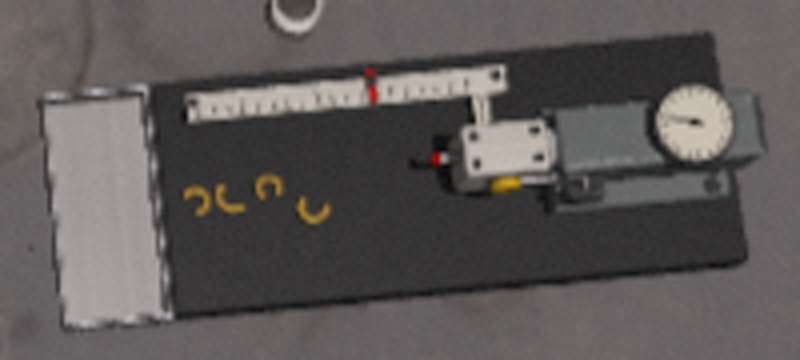

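View pics/scr.png

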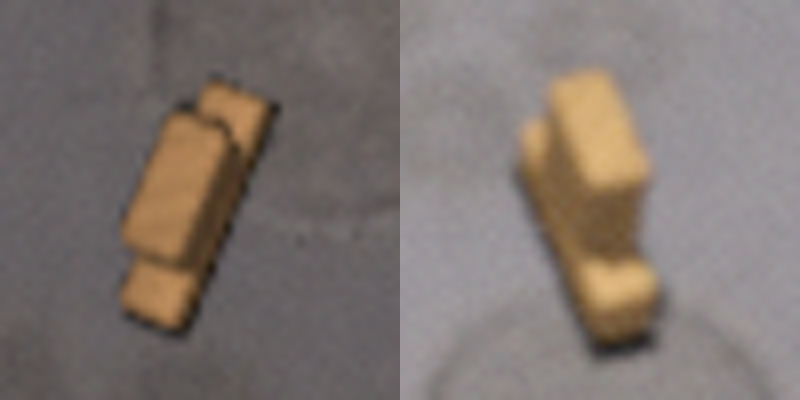

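```bash
cat > h.py <<'E'
import numpy as np,cv2
from scipy.optimize import least_squares
from scipy.spatial.transform import Rotation as R
CAL={'scene':((352.2851,249.1161,193.7096),np.array([[0.6225,0.6929,-0.364,0.8258],[0.7826,-0.5536,0.2847,-0.1886],[-0.0042,-0.4621,-0.8868,0.83],[0,0,0,1]])),
'top':((476.3687,259.7231,191.023),np.array([[0.0078,-0.9852,0.171,0.3083],[-1.0,-0.0086,-0.0038,0.0759],[0.0052,-0.171,-0.9853,1.2688],[0,0,0,1]]))}
def proj(cal,P):
    (f,cx,cy),T=cal; q=(np.asarray(P)-T[:3,3])@T[:3,:3]
    return np.stack([f*q[...,0]/q[...,2]+cx,f*q[...,1]/q[...,2]+cy],-1)
def ray(cal,uv):
    (f,cx,cy),T=cal; d=T[:3,:3]@np.array([(uv[0]-cx)/f,(uv[1]-cy)/f,1]); return T[:3,3],d/np.linalg.norm(d)
def atz(cal,uv,z):
    o,d=ray(cal,uv); return o+d*(z-o[2])/d[2]
def tri(obs):
    A=np.zeros((3,3));b=np.zeros(3);rs=[ray(c,u) for c,u in obs]
    for o,d in rs:
        M=np.eye(3)-np.outer(d,d);A+=M;b+=M@o
    p=np.linalg.solve(A,b)
    return p,[np.linalg.norm((np.eye(3)-np.outer(d,d))@(p-o)) for o,d in rs]
def fit(obs,x0=(0.6,0,0)):
    # obs: list of (cal, uv, localxyz)
    def w(p,l):
        c,s=np.cos(p[2]),np.sin(p[2]);return np.array([p[0]+c*l[0]-s*l[1],p[1]+s*l[0]+c*l[1],l[2]])
    f=lambda p:np.concatenate([proj(c,w(p,l))-u for c,u,l in obs])
    r=least_squares(f,x0,loss='soft_l1');return r.x,f(r.x).reshape(-1,2)
E
python3 - <<'E'
from h import *
S,T=CAL['scene'],CAL['top']
sc=lambda u:np.array([100+u[0]/3.8,190+u[1]/3.8]); tp=lambda u:np.array([240+u[0]/4,115+u[1]/4])
O=[]
rail=[(69,142),(51,142),(69,-72),(51,-72)]
for (x,y),u in zip(rail,[(186,97),(190,122),(504,66),(507,90)]): O.append((T,tp(u),(x/1e3,y/1e3,.038)))
for (x,y),u in zip(rail,[(657,262),(636,240),(387,526),(365,501)]): O.append((S,sc(u),(x/1e3,y/1e3,.038)))
for (x,y),u in zip([(82,238),(-78,238)],[(42,98),(64,327)]): O.append((T,tp(u),(x/1e3,y/1e3,.024)))
for (x,y),u in zip([(82,238),(-78,238)],[(770,185),(593,27)]): O.append((S,sc(u),(x/1e3,y/1e3,.024)))
g,r=fit(O);print('gauge',g,'\n',r.round(1).tolist())
for l in(0,2): print(tri([(T,O[l][1]),(S,O[l+4][1])]))
# pointer
p,e=tri([(T,tp((372,86))),(S,sc((497,397)))]);print('pointer',p,e)
def loc(p):
    c,s=np.cos(g[2]),np.sin(g[2]);d=p[:2]-g[:2];return np.array([c*d[0]+s*d[1],-s*d[0]+c*d[1]])*1e3
print(loc(p))
for u in [(199,200),(230,199),(270,187),(314,212)]: print('chipT',loc(atz(T,tp(u),.033)))
for u in [(571,188),(543,206),(519,243),(468,252)]: print('chipS',loc(atz(S,sc(u),.033)))
# scraper grip-top corners triangulate
tc=lambda u:np.array([175+u[0]/8,195+u[1]/8]); ss=lambda u:np.array([260+(u[0]-400)/8,122+u[1]/8])
# grip top corners: top view TL(180,112) TR(232,135) BR(182,265) BL(124,245)
# scene: (555,78),(610,72),(648,165),(598,188)
tv=[(178,112),(234,135),(180,266),(122,243)]
# world +y=image left, +x = up in top view. scene: up-right is +y.. 
sv=[(650,165),(597,188),(552,80),(610,72)]
pts=[]
for a in tv: print('topTz',atz(T,tc(a),.08).round(4))
for a in sv: print('scnz',atz(S,ss(a),.08).round(4))
p,e=tri([(T,np.mean([tc(a) for a in tv],0)),(S,np.mean([ss(a) for a in sv],0))]);print('griptop',p,e)
E
```

```text
gauge [ 0.61246728 -0.1479315   0.10536347] 
 [[0.0, -1.1], [-0.2, -0.9], [-0.2, -0.7], [-0.1, -0.3], [-1.3, -0.1], [-1.4, 0.4], [-0.3, -0.5], [-0.0, -0.3], [-0.1, -1.2], [0.1, -0.3], [-0.0, -1.4], [-0.2, -1.6]]
(array([0.66585802, 0.00218491, 0.03236701]), [np.float64(0.0022237349205679155), np.float64(0.0022237349205678583)])
(array([ 0.68848985, -0.21334635,  0.03246336]), [np.float64(0.0007920155873178924), np.float64(0.0007920155873179431)])
pointer [ 0.67166472 -0.12289501  0.03963108] [np.float64(0.0008260505835283496), np.float64(0.0008260505835285291)]
[61.50221199 18.67193344]
chipT [ -3.96942336 140.97073607]
chipT [ -5.2760345  120.37363607]
chipT [ 0.29682882 92.94952937]
chipT [-19.44176824  65.79147225]
chipS [ -0.7171769  141.44580373]
chipS [ -4.55102973 120.65329527]
chipS [ 2.25461103 93.47243843]
chipS [-15.61568992  67.20406065]
topTz [0.4674 0.2281 0.08  ]
topTz [0.4602 0.2103 0.08  ]
topTz [0.4189 0.226  0.08  ]
topTz [0.426  0.2443 0.08  ]
scnz [0.4692 0.2307 0.08  ]
scnz [0.4653 0.2113 0.08  ]
scnz [0.4234 0.2282 0.08  ]
scnz [0.4329 0.2453 0.08  ]
griptop [0.44472699 0.22938797 0.0756504 ] [np.float64(0.0020152582110122765), np.float64(0.0020152582110123402)]
```

```bash
cat >> h.py <<'E'
def ori(ydir):
    # tool pointing down, tool y at world angle ydir
    x=np.array([0,0,-1.]);y=np.array([np.cos(ydir),np.sin(ydir),0]);z=np.cross(x,y)
    return R.from_matrix(np.stack([x,y,z],1)).as_rotvec()
def wcal(c,pos,rv):
    T=np.eye(4);T[:3,:3]=R.from_rotvec(rv).as_matrix();T[:3,3]=pos
    return ((c['fx'],c['cx'],c['cy']),T@c['mount'])
class G:
    def __init__(s,g): s.x,s.y,s.a=g
    def w(s,lx,ly,z):
        c,n=np.cos(s.a),np.sin(s.a);return np.array([s.x+c*lx-n*ly,s.y+n*lx+c*ly,z])
    def l(s,p):
        c,n=np.cos(s.a),np.sin(s.a);dx,dy=p[0]-s.x,p[1]-s.y;return np.array([c*dx+n*dy,-n*dx+c*dy])
E
python3 - <<'E'
from h import *
from rig import manip
print(R.from_rotvec(manip.get_ee_rot()).as_matrix().round(2).tolist())
g=G((0.6125,-0.1479,0.1054)); hp=np.pi/2
for nm,p,a in [('scr',(.445,.229,.16),-.37+hp),('scr-',(.445,.229,.16),-.37-hp),('wipe',g.w(-.008,.032,.095),g.a+hp),('wipe-',g.w(-.008,.032,.095),g.a-hp),('wipeend-',g.w(-.008,.175,.095),g.a-hp),('pin',g.w(0,-.0525,.08),g.a),('pin-',g.w(0,-.0525,.08),g.a+np.pi)]:
    q=manip.solve_ik(p,ori(a));print(nm,None if q is None else np.round(q,2))
E
```

```text
[[-0.0, 0.39, 0.92], [-0.0, 0.92, -0.39], [-1.0, -0.0, -0.0]]
scr [ 0.45  0.38  1.97 -0.    0.79 -0.75]
scr- [ 0.45  0.38  1.97 -0.    0.79  2.39]
wipe [-0.21  0.62  1.74 -0.    0.78 -1.89]
wipe- [-0.21  0.62  1.74 -0.    0.78  1.25]
wipeend- [ 0.02  0.59  1.8  -0.    0.75  1.49]
pin [-0.33  0.68  1.66 -0.    0.81 -0.44]
pin- None
```

Run:
```python
from h import *
from rig import manip
manip.command_gripper(0.06)
o=ori(-.37+np.pi/2)
manip.servo_line([.30,.36,.28],o,rate=.3)
print(manip.get_time())
p0=(.445,.229,.20)
manip.servo_line(p0,o,rate=.25)
pos,rv=manip.get_position(),manip.get_ee_rot()
c=manip.camera('wrist'); cv2.imwrite('pics/w1.png',c['image'][:,:,::-1])
np.savez('w1.npz',pos=pos,rv=rv)
print(manip.get_time(),pos,manip.get_width())
cal=wcal(c,pos,rv)
cy,sy=np.cos(-.37),np.sin(-.37)
for z,hx in((.08,.023),(.035,.04)):
  for a,b in((1,1),(1,-1),(-1,-1),(-1,1)):
    l=np.array([a*hx,b*.011]);P=np.array([.445+cy*l[0]-sy*l[1],.229+sy*l[0]+cy*l[1],z]);print(z,a,b,proj(cal,P).round(1))
```

```text
1.425
2.4667 [0.44454175 0.22981568 0.20009617] 0.06017011469885863
0.08 1 1 [266.1 221.6]
0.08 1 -1 [237.2 221.6]
0.08 -1 -1 [236.6 162.1]
0.08 -1 1 [266.9 162.1]
0.035 1 1 [263.9 221.4]
0.035 1 -1 [239.6 221.4]
0.035 -1 -1 [238.7 132. ]
0.035 -1 1 [264.9 132.1]
```

View pics/w1.png

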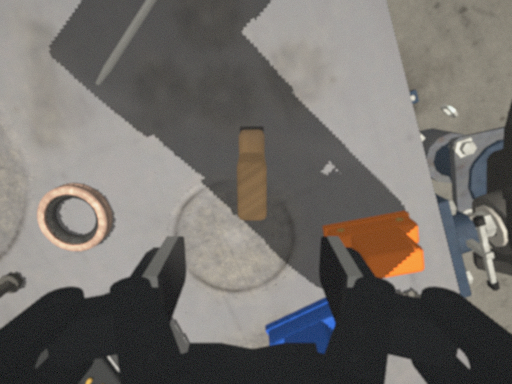

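The wooden block is at wrist (252,173), within about 1 px of the prediction and aligned with the jaws. The orange one at (375,245) and the blue one at (300,325) are clear of the fingers, so I'll grasp.

Run:
```python
from h import *
from rig import manip
manip.command_gripper(0.05)
o=ori(-.37+np.pi/2)
manip.servo_line([.445,.229,.063],o,rate=.15)
print(manip.get_time(),manip.get_position(),manip.get_contact_force())
manip.command_gripper(0.0,f_grip=50)
print(manip.get_time(),manip.get_position(),manip.get_width(),manip.get_contact_force(),manip.get_torque())
manip.servo_line([.445,.229,.16],o,rate=.2)
print(manip.get_time(),manip.get_position(),manip.get_width(),manip.get_contact_force(),manip.get_torque())
c=manip.camera('scene'); cv2.imwrite('pics/s2.png',cv2.resize(c['image'][80:240,180:392,::-1],None,fx=3.7,fy=3.7))
c=manip.camera('wrist'); cv2.imwrite('pics/w2.png',c['image'][:,:,::-1])
```

```text
3.8 [0.44550085 0.2292286  0.0636009 ] [0.17954872 0.23541563 0.01701871]
4.1583 [0.44561598 0.22929854 0.06388616] 0.02118379419412053 [-1.29980078 -0.5002641   6.70975527] [-0.0504068   0.1601182  -0.01057738]
4.7917 [0.44450636 0.22874621 0.15952076] 0.021493688246839525 [-0.05745224  0.56520808 -1.24107542] [0.03443752 0.00563756 0.04385368]
```

View pics/s2.png

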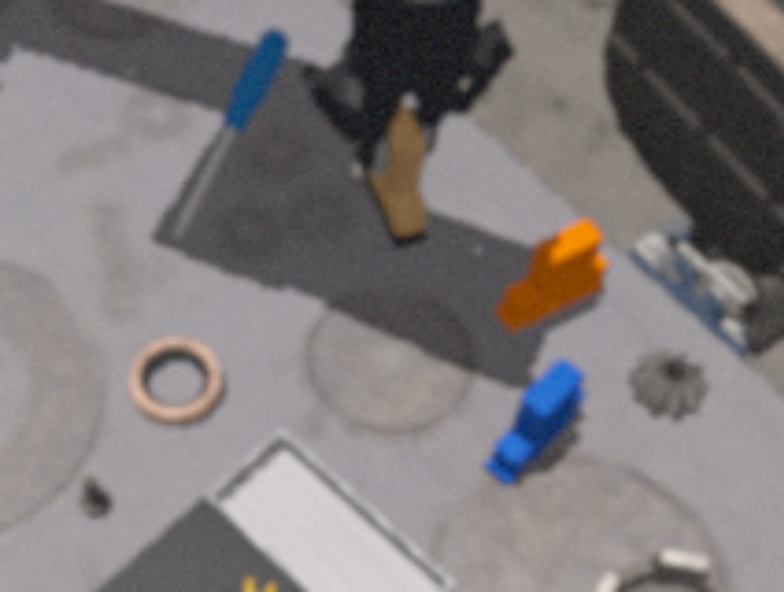

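View pics/w2.png

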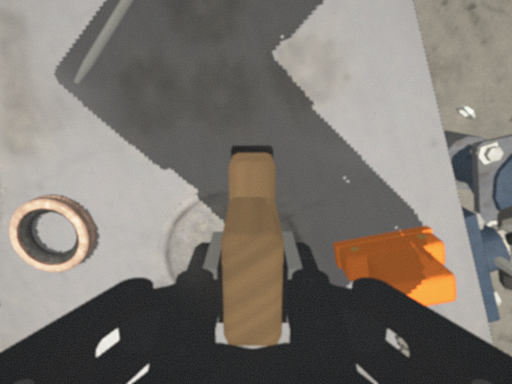

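Run:
```python
from h import *
from rig import manip
g=G((0.6125,-0.1479,0.1054)); o=ori(g.a+np.pi/2)
P=g.w(-.008,.030,.17)
manip.servo_line(P,o,rate=.3)
pos,rv=manip.get_position(),manip.get_ee_rot()
c=manip.camera('wrist'); cv2.imwrite('pics/w3.png',c['image'][:,:,::-1])
np.savez('w3.npz',pos=pos,rv=rv)
c2=manip.camera('top'); cv2.imwrite('pics/t3.png',cv2.resize(c2['image'][115:205,240:440,::-1],None,fx=4,fy=4,interpolation=cv2.INTER_CUBIC))
print(manip.get_time(),pos,manip.get_width(),manip.get_contact_force(),g.l(pos))
cal=wcal(c,pos,rv)
for l in [(69,142),(51,142),(69,-72),(51,-72)]: print('rail',l,proj(cal,g.w(l[0]/1e3,l[1]/1e3,.038)).round(0))
for l in [(-2,141),(-5,120),(1,93),(-17,66)]: print('chip',l,proj(cal,g.w(l[0]/1e3,l[1]/1e3,.033)).round(0))
print('edge',proj(cal,g.w(-.078,.165,.03)),proj(cal,g.w(-.078,-.02,.03)))
```

```text
6.4167 [ 0.60063739 -0.11802992  0.16942393] 0.021591392462829182 [-0.16327472  0.94339957 -0.80957876] [-0.0086543   0.03095232]
rail (69, 142) [385. 278.]
rail (51, 142) [387. 258.]
rail (69, -72) [129. 277.]
rail (51, -72) [127. 258.]
chip (-2, 141) [391. 195.]
chip (-5, 120) [365. 191.]
chip (1, 93) [330. 198.]
chip (-17, 66) [297. 176.]
edge [432.71903024  95.241089  ] [183.8710595   95.09167285]
```

View pics/w3.png

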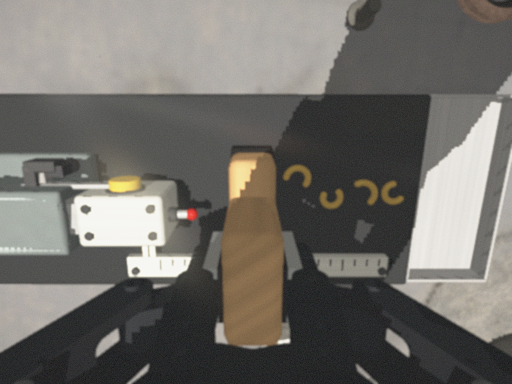

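View pics/t3.png

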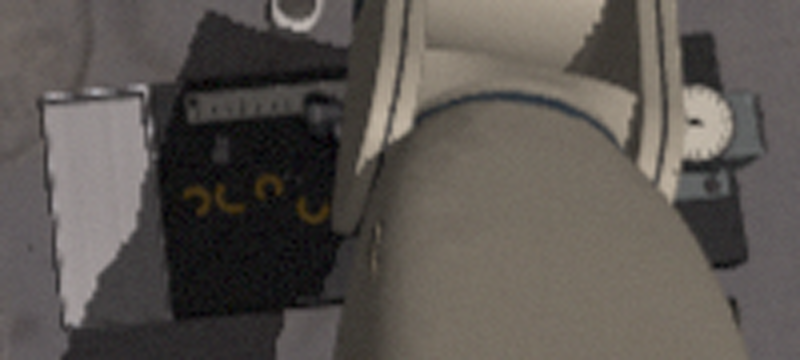

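The wrist view agrees with the fit to 1–3 px (rail end, plate edge, chips at (297,176), (331,198), (366,192), (392,193)). The block is behind all four chips, so I'll lower it until it touches and wipe.

Run:
```python
from h import *
from rig import manip
g=G((0.6125,-0.1479,0.1054)); o=ori(g.a+np.pi/2)
manip.servo_line(g.w(-.008,.030,.099),o,rate=.15)
f0=manip.get_contact_force(); z=.099
print(manip.get_time(),manip.get_position(),f0)
while z>.0905:
    z-=.0012; manip.servo_line(g.w(-.008,.030,z),o,rate=.03)
    f=manip.get_contact_force()-f0
    print(round(z,4),manip.get_position()[2],f.round(2))
    if f[2]>2.5: break
print(manip.get_time())
np.save('zc.npy',z)
```

```text
7.0417 [ 0.60173826 -0.11877767  0.09930449] [ 0.16209556 -0.93716678 -1.0782063 ]
0.0978 0.09876119088619983 [0.33 1.12 0.26]
0.0966 0.09675457400572783 [-1.02  1.38 -0.48]
0.0954 0.09525172872361329 [0.06 1.82 0.69]
0.0942 0.09407479138910187 [-0.9   0.69  1.24]
0.093 0.0939075760356322 [-2.83  0.93  8.91]
8.2917
```

Run:
```python
from h import *
from rig import manip
g=G((0.6125,-0.1479,0.1054)); o=ori(g.a+np.pi/2)
for y in (.08,.13):
    manip.servo_line(g.w(-.008,y,.0935),o,rate=.07)
    print(manip.get_time(),g.l(manip.get_position()),manip.get_position()[2],manip.get_contact_force())
c=manip.camera('wrist'); cv2.imwrite('pics/w4.png',c['image'][:,:,::-1])
```

```text
9.1583 [-0.00752699  0.08123154] 0.09391705234547082 [-0.04468992  0.50863851  6.48212536]
10.025 [-0.00763258  0.13114944] 0.09390402534584374 [ 0.52877969 -1.30059527  5.78953392]
```

View pics/w4.png

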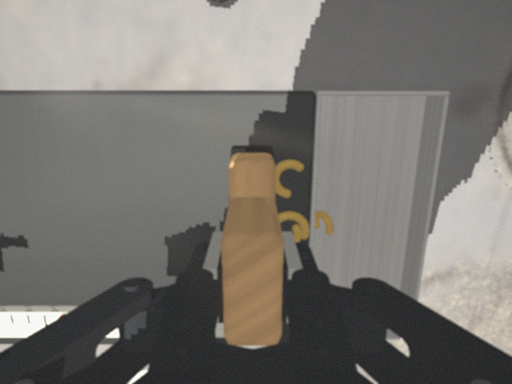

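Run:
```python
from h import *
from rig import manip
g=G((0.6125,-0.1479,0.1054)); o=ori(g.a+np.pi/2)
manip.servo_line(g.w(-.008,.150,.0938),o,rate=.06)
manip.servo_line(g.w(-.008,.175,.0945),o,rate=.05)
print(manip.get_time(),g.l(manip.get_position()),manip.get_position()[2],manip.get_contact_force())
c=manip.camera('wrist'); cv2.imwrite('pics/w5.png',c['image'][:,:,::-1])
c=manip.camera('scene'); cv2.imwrite('pics/s5.png',cv2.resize(c['image'][190:345,130:330,::-1],None,fx=3.8,fy=3.8))
```

```text
11.2083 [-0.00833334  0.17535137] 0.09416035390033958 [-1.34389806  0.37962215 -0.75537739]
```

View pics/w5.png

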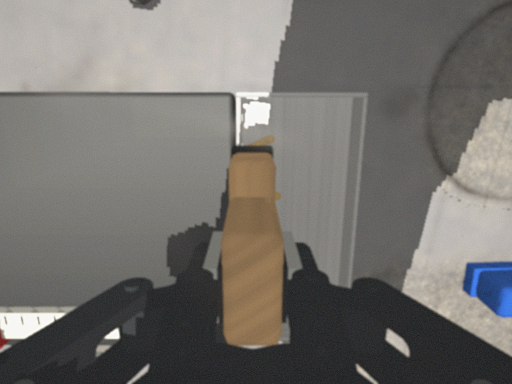

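View pics/s5.png

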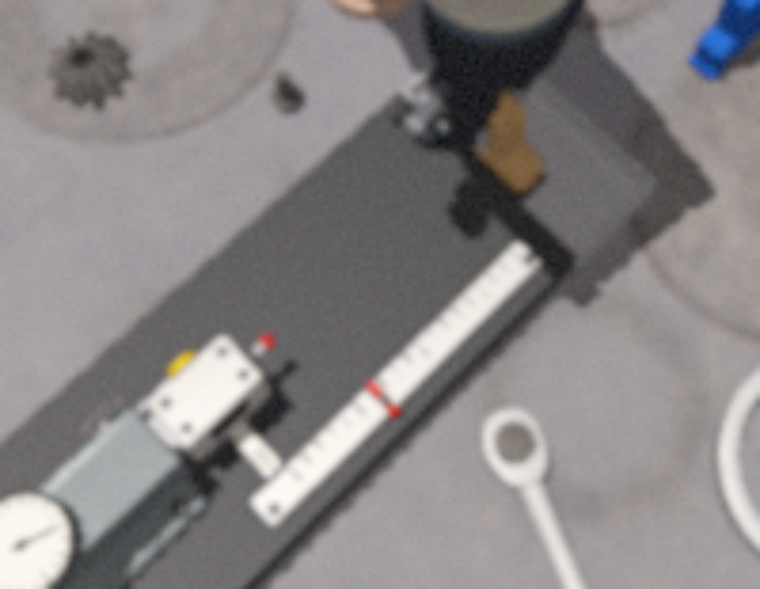

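Run:
```python
from h import *
from rig import manip
g=G((0.6125,-0.1479,0.1054)); o=ori(g.a+np.pi/2)
manip.servo_line(g.w(-.008,.177,.16),o,rate=.2)
manip.servo_line(g.w(-.048,.250,.18),o,rate=.25)
print(manip.get_time(),manip.get_contact_force())
c=manip.camera('wrist'); cv2.imwrite('pics/w6.png',c['image'][:,:,::-1])
```

```text
12.275 [ 0.51144917  0.07162689 -0.49567347]
```

View pics/w6.png

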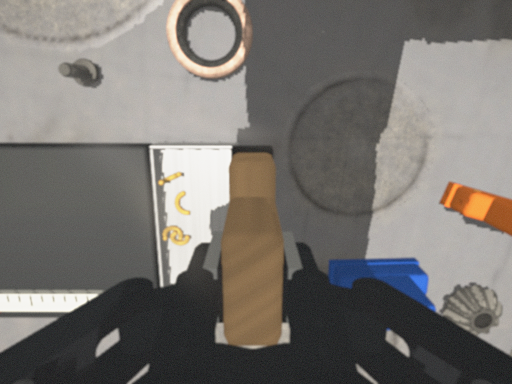

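Run:
```python
import cv2
i=cv2.imread('pics/w6.png')
cv2.imwrite('pics/w6c.png',cv2.resize(i[135:265,130:250],None,fx=4.6,fy=4.6,interpolation=cv2.INTER_CUBIC))
```

```text
(no output)
```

View pics/w6c.png

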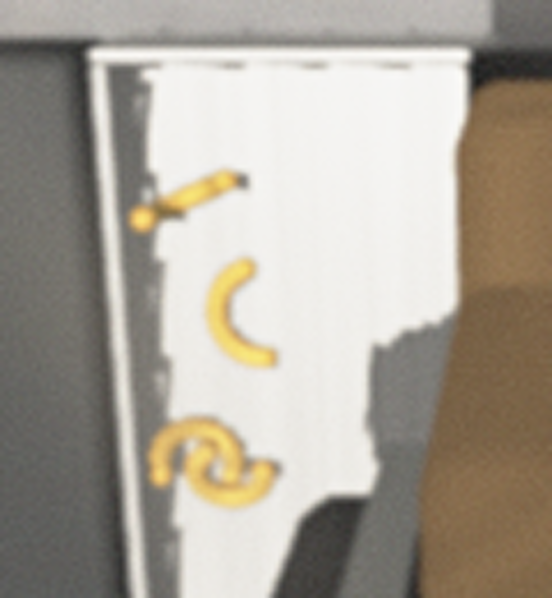

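All four chips lie inside the tray rim: one standing on edge at (171,180), one at (182,203), and two linked at (176,235). I'll stand the block back in its original free spot.

Run:
```python
from h import *
from rig import manip
o=ori(-.37+np.pi/2)
manip.servo_line([.445,.229,.14],o,rate=.25)
manip.servo_line([.445,.229,.069],o,rate=.15)
f0=manip.get_contact_force(); z=.067
while z>.060:
    manip.servo_line([.445,.229,z],o,rate=.03)
    f=manip.get_contact_force()-f0
    print(round(z,4),manip.get_position()[2],f.round(2))
    if f[2]>2: break
    z-=.001
manip.command_gripper(.05)
p=manip.get_position();print(manip.get_time(),p,manip.get_contact_force())
manip.servo_line([.445,.229,.17],o,rate=.2)
c=manip.camera('wrist'); cv2.imwrite('pics/w7.png',c['image'][:,:,::-1])
print(manip.get_time())
```

```text
0.067 0.06773464958266104 [-0.05 -0.23  0.09]
0.066 0.06616533848690602 [-0.04 -0.4  -0.2 ]
0.065 0.0649538850253192 [ 0.57  0.25 -0.76]
0.064 0.06393341020516405 [ 0.14 -0.75 -0.46]
0.063 0.06386533326453278 [-2.21 -1.28 12.57]
15.4 [0.44500501 0.22900581 0.06289913] [ 0.01305134  0.23091244 -0.18354303]
16.1333
```

View pics/w7.png

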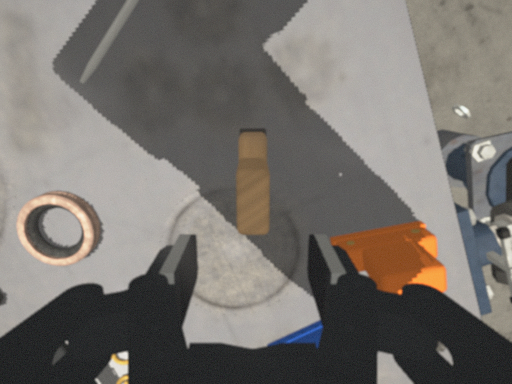

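The block stands upright at wrist (253,182), where it was. Next I look at the head, index and pointer from above.

Run:
```python
from h import *
from rig import manip
g=G((0.6125,-0.1479,0.1054)); o=ori(g.a)
manip.servo_line([.50,.13,.20],o,rate=.3)
manip.servo_line(g.w(.02,-.01,.20),o,rate=.3)
manip.command_gripper(.075,f_grip=40)
for k,P in enumerate([g.w(.02,-.01,.20),g.w(.02,-.03,.15)]):
    manip.servo_line(P,o,rate=.2); manip.hold(.1)
    pos,rv=manip.get_position(),manip.get_ee_rot()
    c=manip.camera('wrist'); cv2.imwrite(f'pics/w8{k}.png',c['image'][:,:,::-1])
    np.savez(f'w8{k}.npz',pos=pos,rv=rv,mount=c['mount'])
    print(manip.get_time(),pos,g.l(pos))
    cal=wcal(c,pos,rv)
    print('rail',[proj(cal,g.w(l[0]/1e3,l[1]/1e3,.038)).round(0).tolist() for l in [(69,142),(51,142),(69,-72),(51,-72)]],'ptr',proj(cal,g.w(.055,.0187,.04)))
```

```text
19.3417 [ 0.63344514 -0.15578282  0.20000142] [ 0.01999959 -0.01004261]
rail [[318.0, -22.0], [294.0, -22.0], [306.0, 244.0], [286.0, 244.0]] ptr [294.18807032 145.10323161]
19.9083 [ 0.63621079 -0.17554423  0.15108196] [ 0.02067089 -0.02998532]
rail [[335.0, -88.0], [304.0, -88.0], [316.0, 247.0], [292.0, 247.0]] ptr [302.66451048 125.73958553]
```

View pics/w80.png

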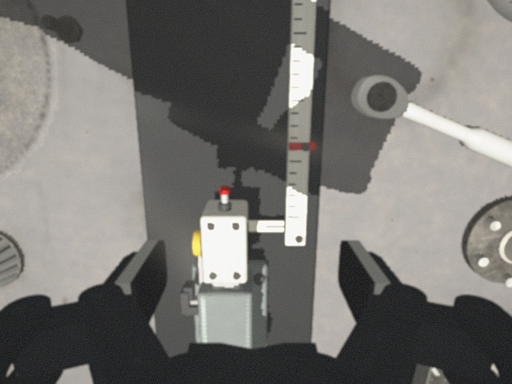

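View pics/w81.png

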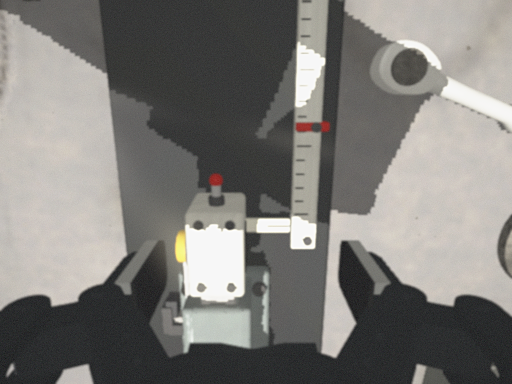

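Run:
```python
import cv2,numpy as np
a=cv2.imread('pics/w80.png');b=cv2.imread('pics/w81.png')
A=cv2.resize(a[130:255,180:325],None,fx=4.8,fy=4.8,interpolation=cv2.INTER_CUBIC)
B=cv2.resize(b[112:257,170:340],None,fx=4.1,fy=4.1,interpolation=cv2.INTER_CUBIC)
cv2.imwrite('pics/w80c.png',A);cv2.imwrite('pics/w81c.png',B)
```

```text
(no output)
```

View pics/w80c.png

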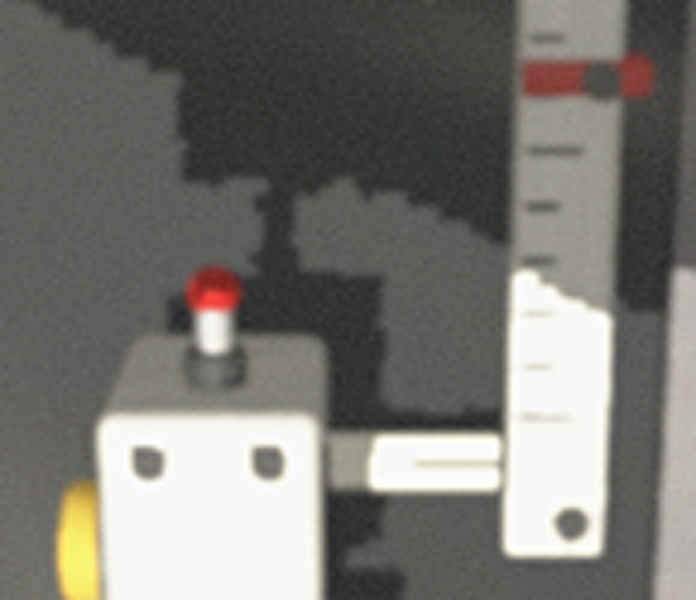

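View pics/w81c.png

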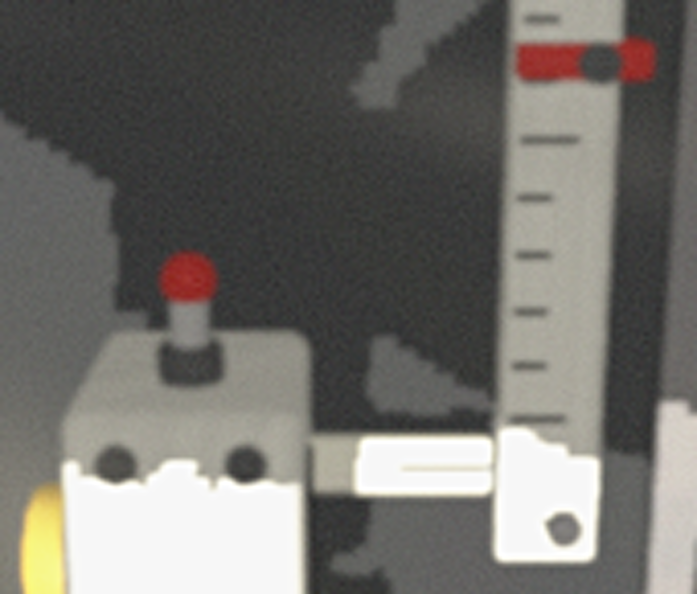

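Run:
```python
from h import *
c={'fx':337.6352,'cx':252.1371,'cy':190.7455}
cal=[]
for k in(0,1):
    d=np.load(f'w8{k}.npz'); cal.append(wcal({**c,'mount':d['mount']},d['pos'],d['rv']))
A=lambda u,v:np.array([180+u/4.8-.4,130+v/4.8-.4]); B=lambda u,v:np.array([170+u/4.1-.4,112+v/4.1-.4])
g=G((0.6125,-0.1479,0.1054))
pts={'index':(A(500,463),B(491,467)),'ptr':(A(524,78),B(517,62)),'railL':(A(503,555),B(494,560)),'railR':(A(603,558),B(595,561)),
'tick1':(A(545,417),B(540,419)),'tick2':(A(556,151),B(550,140)),'probe':(A(214,292),B(188,277)),'screwL':(A(148,463),B(117,464)),'screwR':(A(268,463),B(245,465))}
for n,(a,b) in pts.items():
    p,e=tri([(cal[0],a),(cal[1],b)]); 
    zz={'index':.042,'ptr':.042,'probe':.076,'screwL':.092,'screwR':.092}.get(n,.038)
    print(n,'tri z',p[2].round(4),'err',np.round(e[0],4),'loc',(g.l(p)*1e3).round(1),'atz',[(g.l(atz(q,u,zz))*1e3).round(1).tolist() for q,u in zip(cal,(a,b))])
```

```text
index tri z 0.0391 err 0.0001 loc [ 48.2 -54. ] atz [[47.9, -52.7], [47.9, -52.9]]
ptr tri z 0.0383 err 0.0001 loc [50.6 17.9] atz [[50.3, 18.4], [50.0, 18.2]]
railL tri z 0.0388 err 0.0001 loc [ 49.4 -72.6] atz [[49.4, -73.0], [49.5, -72.9]]
railR tri z 0.0268 err 0.0002 loc [ 70.4 -78.6] atz [[68.4, -73.7], [68.2, -73.1]]
tick1 tri z 0.0517 err 0.0001 loc [ 54.7 -40.3] atz [[56.5, -45.2], [56.9, -45.3]]
tick2 tri z 0.0363 err 0.0001 loc [56.9  4.5] atz [[56.8, 4.8], [56.6, 4.8]]
probe tri z 0.0908 err 0.0001 loc [ 0.2 -6.3] atz [[-1.2, -10.5], [-1.3, -9.8]]
screwL tri z 0.0876 err 0.0001 loc [-10.9 -34.5] atz [[-10.4, -32.9], [-10.2, -32.7]]
screwR tri z 0.1009 err 0.0 loc [  8.3 -29.4] atz [[7.8, -32.9], [7.6, -32.8]]
```

Run:
```python
from h import *
from rig import manip
g=G((0.6125,-0.1479,0.1054)); o=ori(g.a)
d=np.load('w80.npz');cal=wcal({'fx':337.6352,'cx':252.1371,'cy':190.7455,'mount':d['mount']},d['pos'],d['rv'])
print('button',g.l(atz(cal,(196.3,243.1),.076)))
manip.servo_line(g.w(-.0018,-.053,.15),o,rate=.15)
pos,rv=manip.get_position(),manip.get_ee_rot()
c=manip.camera('wrist'); cv2.imwrite('pics/w9.png',c['image'][:,:,::-1]);np.savez('w9.npz',pos=pos,rv=rv)
manip.servo_line(g.w(-.0018,-.053,.1),o,rate=.15)
manip.servo_line(g.w(-.0018,-.053,.077),o,rate=.1)
print(manip.get_time(),g.l(manip.get_position()),manip.get_position()[2],manip.get_contact_force())
c=manip.camera('wrist'); cv2.imwrite('pics/w9b.png',c['image'][:,:,::-1])
c=manip.camera('scene'); cv2.imwrite('pics/s9.png',cv2.resize(c['image'][220:384,110:310,::-1],None,fx=3.6,fy=3.6))
```

```text
button [-0.02411223 -0.05362305]
21.1833 [-0.0021183  -0.05285384] 0.07657329714159411 [-0.29845907  0.40018572  0.33496152]
```

View pics/w9b.png

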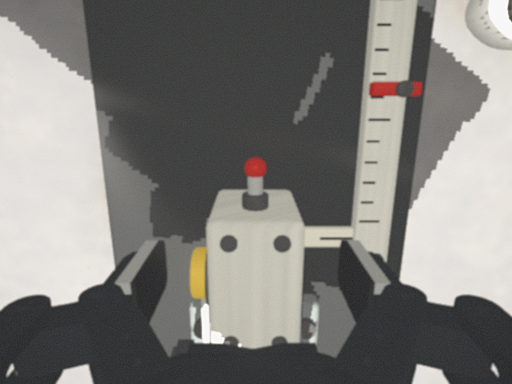

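View pics/s9.png

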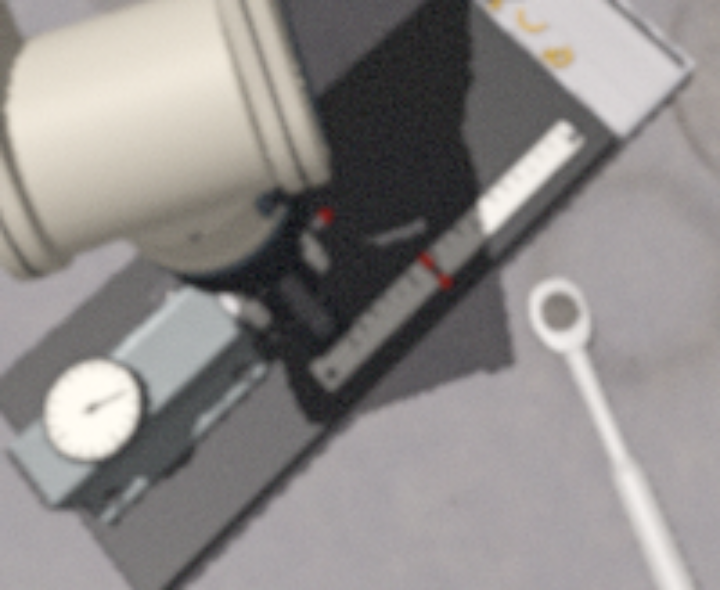

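Run:
```python
from h import *
from rig import manip
g=G((0.6125,-0.1479,0.1054)); o=ori(g.a)
manip.servo_line(g.w(-.0015,-.053,.077),o,rate=.05)
manip.command_gripper(0.0,f_grip=35)
manip.hold(.3)
print(manip.get_time(),g.l(manip.get_position()),manip.get_position()[2],manip.get_width(),manip.get_contact_force(),manip.get_torque())
pos,rv=manip.get_position(),manip.get_ee_rot()
c=manip.camera('wrist'); cv2.imwrite('pics/w10.png',c['image'][:,:,::-1]);np.savez('w10.npz',pos=pos,rv=rv,mount=c['mount'])
```

```text
22.2667 [-0.00127568 -0.05298813] 0.07749495347678587 0.035306191053451036 [-0.3909002   1.07929023  4.83292981] [ 0.1247853   0.75416301 -0.06574996]
```

View pics/w10.png

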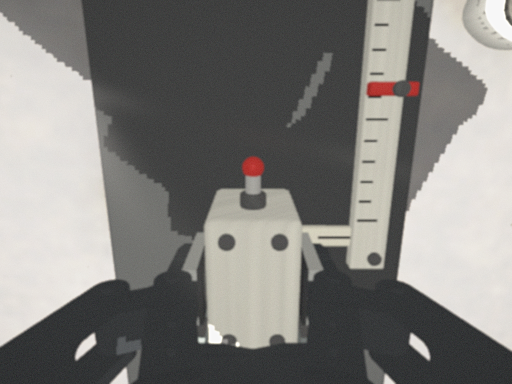

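Run:
```python
from h import *
from rig import manip
g=G((0.6125,-0.1479,0.1054)); o=ori(g.a)
for y in (-.033,.012):
    manip.servo_line(g.w(-.0015,y,.077),o,rate=.05); manip.hold(.1)
    print(manip.get_time(),g.l(manip.get_position()),manip.get_position()[2],manip.get_width(),manip.get_contact_force(),manip.get_torque())
pos,rv=manip.get_position(),manip.get_ee_rot()
c=manip.camera('wrist'); cv2.imwrite('pics/w11.png',c['image'][:,:,::-1]);np.savez('w11.npz',pos=pos,rv=rv,mount=c['mount'])
```

```text
22.9667 [-0.00127365 -0.03329792] 0.0774667155408667 0.035392872132848606 [-0.62128852 -3.06801067  5.83949366] [-0.45822891  0.79306733 -0.06633601]
24.1167 [-0.00121613  0.01173942] 0.07747378948219913 0.0352758879720801 [-0.37964131 -3.77550341  5.73542209] [-0.60021164  0.76502879 -0.0331481 ]
```

View pics/w11.png

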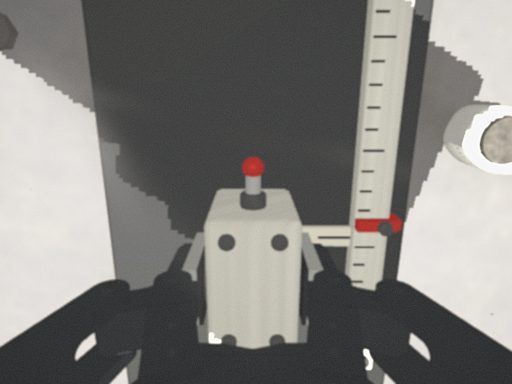

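Run:
```python
import cv2
i=cv2.imread('pics/w11.png')
cv2.imwrite('pics/w11c.png',cv2.resize(i[205:255,295:410],None,fx=6.8,fy=6.8,interpolation=cv2.INTER_CUBIC))
i=cv2.imread('pics/w10.png')
cv2.imwrite('pics/w10c.png',cv2.resize(i[75:105,355:425],None,fx=8,fy=8,interpolation=cv2.INTER_CUBIC))
```

```text
(no output)
```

View pics/w11c.png

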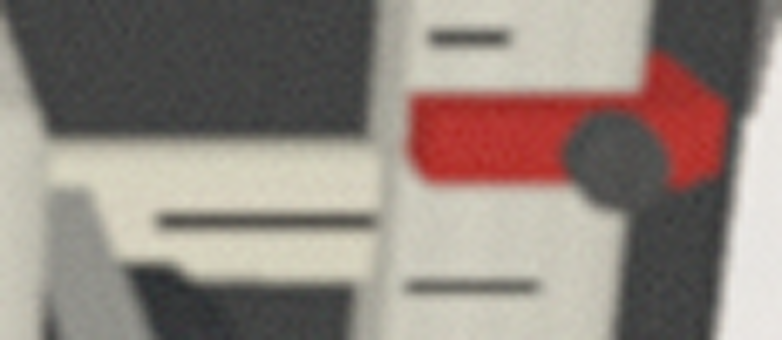

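View pics/w10c.png

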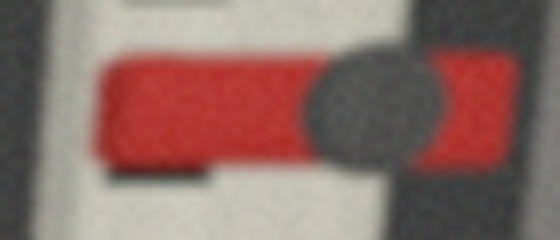

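Run:
```python
from h import *
c={'fx':337.6352,'cx':252.1371,'cy':190.7455}
g=G((0.6125,-0.1479,0.1054)); cal=[];ps=[]
for k in(10,11):
    d=np.load(f'w{k}.npz'); ps.append(d['pos']);cal.append(wcal({**c,'mount':d['mount']},d['pos'],d['rv']))
p,e=tri([(cal[0],(368,88.06)),(cal[1],(355.2,225.2))]);print('ptr',p[2],g.l(p)*1e3,e)
for z in(.038,.040,.042,.044): print(z,[(g.l(atz(q,u,z))*1e3).round(2) for q,u in zip(cal,((368,88.06),(355.2,225.2)))])
print('index',[g.l(atz(cal[1],(350,236.9),z))*1e3 for z in (.040,.042)], g.l(ps[1])-g.l(ps[0]))
```

```text
ptr 0.043171005536704325 [49.59795486 18.53711578] [np.float64(0.00010228466945812375), np.float64(0.00010228466945821484)]
0.038 [array([51.41, 18.65]), array([51.19, 16.51])]
0.04 [array([50.75, 18.61]), array([50.53, 17.3 ])]
0.042 [array([50.09, 18.56]), array([49.87, 18.09])]
0.044 [array([49.43, 18.52]), array([49.22, 18.88])]
index [array([48.41574758, 10.9404868 ]), array([47.78658291, 11.81000795])] [5.95490105e-05 6.47275483e-02]
```

Run:
```python
from h import *
from rig import manip
g=G((0.6125,-0.1479,0.1054)); o=ori(g.a)
manip.servo_line(g.w(-.0015,.0186,.077),o,rate=.03); manip.hold(.2)
print(manip.get_time(),g.l(manip.get_position()),manip.get_position()[2],manip.get_width(),manip.get_contact_force())
pos,rv=manip.get_position(),manip.get_ee_rot()
c=manip.camera('wrist'); i=c['image'][:,:,::-1];cv2.imwrite('pics/w12.png',i);np.savez('w12.npz',pos=pos,rv=rv,mount=c['mount'])
cv2.imwrite('pics/w12c.png',cv2.resize(i[205:265,295:410],None,fx=6.8,fy=6.8,interpolation=cv2.INTER_CUBIC))
c=manip.camera('scene'); i=c['image'][:,:,::-1]
cv2.imwrite('pics/s12.png',cv2.resize(i[240:330,140:260],None,fx=6,fy=6,interpolation=cv2.INTER_CUBIC))
c=manip.camera('top'); i=c['image'][:,:,::-1]
cv2.imwrite('pics/t12.png',i)
```

```text
24.7333 [-0.00121325  0.01830684] 0.07749512035046109 0.03509817982890456 [-0.36011099 -3.71614166  6.51108919]
```

View pics/w12c.png

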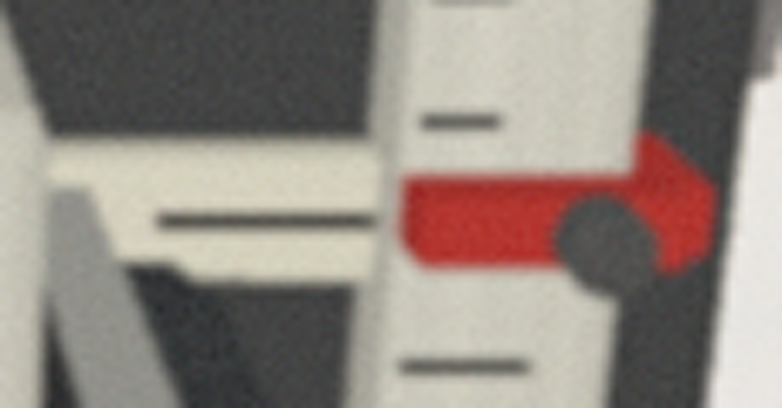

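View pics/s12.png

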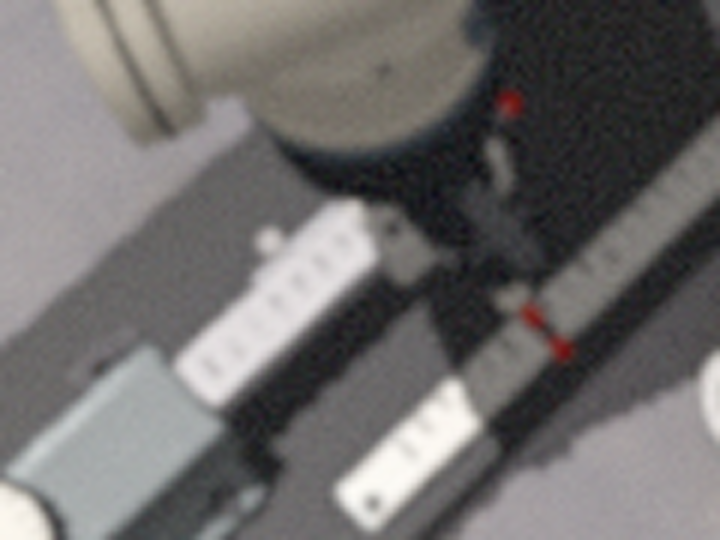

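View pics/t12.png

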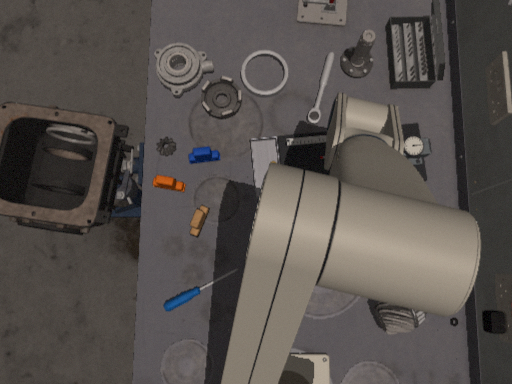

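Run:
```python
import cv2,numpy as np
for k,(x0,x1,y0,y1,f) in {'12':(340,400,222,252,13),'11':(342,402,210,240,13),'10':(360,400,76,106,13)}.items():
    i=cv2.imread(f'pics/w{k}.png'); o=cv2.resize(i[y0:y1,x0:x1],None,fx=f,fy=f,interpolation=cv2.INTER_LANCZOS4)
    for n in range(0,x1-x0,5): cv2.putText(o,str(x0+n),(n*f,10),0,.35,(0,255,255),1)
    for n in range(0,y1-y0,2): cv2.line(o,(0,n*f),(6,n*f),(0,255,255),1); cv2.putText(o,str(y0+n),(8,n*f+4),0,.35,(0,255,255),1)
    cv2.imwrite(f'pics/z{k}.png',o)
for k,cols in {'12':(358,362,366,370),'11':(358,362,366,370)}.items():
    i=cv2.imread(f'pics/w{k}.png').astype(int)
    for c in cols: print(k,c,[(r,int(i[r,c,2]-i[r,c,1])) for r in range(214,250)if i[r,c,2]-i[r,c,1]>20][::1][:1],[(r,int(i[r,c,2]-i[r,c,1])) for r in range(214,250)if i[r,c,2]-i[r,c,1]>20][-1:])
i=cv2.imread('pics/w12.png').astype(int);print([ (r,int(i[r,325:348].sum(1).mean())) for r in range(232,243)])
```

```text
12 358 [(230, 37)] [(244, 51)]
12 362 [(230, 34)] [(244, 56)]
12 366 [(230, 37)] [(244, 57)]
12 370 [(230, 38)] [(244, 55)]
11 358 [(218, 37)] [(232, 29)]
11 362 [(218, 40)] [(232, 41)]
11 366 [(218, 38)] [(232, 39)]
11 370 [(218, 38)] [(232, 42)]
[(232, 612), (233, 611), (234, 616), (235, 567), (236, 406), (237, 252), (238, 371), (239, 534), (240, 604), (241, 610), (242, 608)]
```

View pics/z12.png

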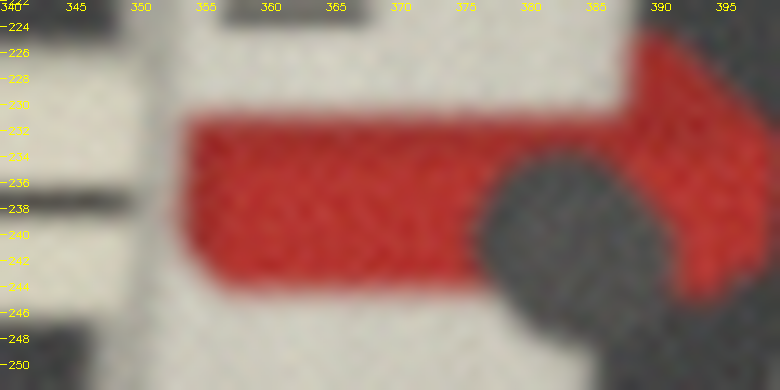

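View pics/z10.png

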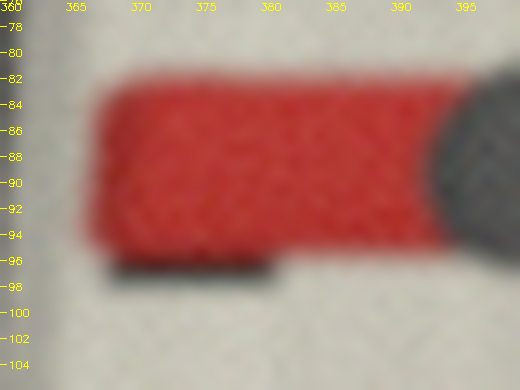

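Run:
```python
from h import *
c={'fx':337.6352,'cx':252.1371,'cy':190.7455}
g=G((0.6125,-0.1479,0.1054)); cal={}
for k in(10,11,12):
    d=np.load(f'w{k}.npz');cal[k]=wcal({**c,'mount':d['mount']},d['pos'],d['rv'])
# common x: use local x=56mm; solve for y,z from rows
def yz(obs):
    def f(p): return [proj(cal[k],g.w(.056,p[0],p[1]))[1]-v for k,v in obs]
    return least_squares(f,[.018,.043],x_scale=[1e-3,1e-3]).x*1e3
print('-y top edge',yz([(10,95.3),(12,244.3)]),yz([(10,95.3),(11,232.5)]))
print('+y top edge',yz([(10,82.0),(12,233.3)]))
for z in(.042,.043,.044,.045):
    print(z,[ [k]+[round(least_squares(lambda p:[proj(cal[k],g.w(.056,p[0],z))[1]-v],[.018]).x[0]*1e3,2) for v in vs] for k,vs in {10:(95.3,82.0),12:(244.3,233.3),11:(232.5,)}.items()])
print('index',least_squares(lambda p:[proj(cal[12],g.w(.046,p[0],.042))[1]-237.05],[.018]).x*1e3)
print('index w10 z .042',least_squares(lambda p:[proj(cal[10],g.w(.046,p[0],.042))[1]-236.9],[-.05]).x*1e3)
```

```text
-y top edge [15.46363419 44.4698844 ] [15.46250767 45.04313145]
+y top edge [21.0635912  43.78574556]
0.042 [[10, np.float64(15.47), np.float64(21.13)], [12, np.float64(14.33), np.float64(20.31)], [11, np.float64(14.19)]]
0.043 [[10, np.float64(15.47), np.float64(21.09)], [12, np.float64(14.79), np.float64(20.73)], [11, np.float64(14.61)]]
0.044 [[10, np.float64(15.46), np.float64(21.06)], [12, np.float64(15.25), np.float64(21.15)], [11, np.float64(15.02)]]
0.045 [[10, np.float64(15.46), np.float64(21.02)], [12, np.float64(15.71), np.float64(21.58)], [11, np.float64(15.44)]]
index [18.28353694]
index w10 z .042 [-52.89542176]
```

The index line (wrist row 237) measures gauge y 18.28 mm and the pointer's centre 18.2–18.3 mm, so they agree within about 0.1 mm. The top view shows the block still standing at (200,221). The plate is bare in the wrist view, so I'm handing in while holding.

Run:
```python
from h import *
from rig import manip
g=G((0.6125,-0.1479,0.1054))
manip.hold(.3)
print(manip.get_time(),g.l(manip.get_position()),manip.get_width(),manip.get_contact_force())
manip.sign_off()
```

```text
25.1833 [-0.00123791  0.01829281] 0.0356440610412683 [-0.04662293 -4.20735324  6.33652684]
the job is handed in; nothing more can be done
```

The job is done and handed in at 25.2 s of the 61 s allowed, with the gripper still holding the gauge head.

- **Wiping:** I gripped the wooden block and wiped all four chips off the plate in one pass. A close view afterwards showed all four inside the tray rim, one of them standing on edge.
- **Block:** It is standing upright on the bench in its original spot, clear of the gauge. The top view confirmed it there after the gauge was set.
- **Gauge:** I pinched the head with a 35 N grip and drew the arm out about 71.2 mm. The index line measured 18.28 mm along the gauge and the pointer's centre 18.2–18.3 mm, so they agree to about 0.1 mm. An uncertain height of the pointer's tip could shift that by up to 0.5 mm.
- **While holding:** The last force reading showed the arm holding about 4 N against the return spring, with the head steady in the grip.

**Checks that disagreed:**
- The opening between the fingers read 35.1–35.6 mm, against the 37 mm expected with the button fully pressed. The same reading was about 0.6 mm low on the 22 mm block. The arm drew out freely, which it cannot do unless the button has released the lock.
- The gauge position from the wrist camera differed by about 1.3 mm across the gauge from the one I got with the fixed cameras. I used the wrist camera's value for the pinch.

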